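Scrub the leaning cleaning jar at the watchmaker's bench

ROBOT

A 6-joint arm with a two-finger parallel gripper is mounted at the origin on the work surface. World frame = base frame: x ahead of the robot, y to its left, z up, the work surface at z = 0. Lengths are in m, angles in rad, forces in N, time in s.
With the tool pointing down it reaches from about 0.4 to 0.825 m from the base axis. Payload 7 kg.
Tool frame: the origin (TCP) lies at the very end of the fingers, on their centre line; the grasp point (between the pads) lies 19 mm behind it (arm.grasp_offset is the distance from the TCP to the grasp point, in m); z points along the fingers, y is the line along which they close (so a half turn about z gives the same grasp; the last joint's range is limited). The gripper opens to 88 mm and grips with 3 to 60 N. Pads are 19 mm wide; open, the fingers measure 130 mm over their backs; the gripper's body (78 mm by 193 mm) begins 47 mm behind the grasp point.
Start: joints at [1.39, 0.359, 0.012, 0, -1.224, -0.288], TCP at [0.305, 0.602, 0.227] pointing down, gripper open.
Joint ranges: [-3.07, 3.07], [-1.43, 2.12], [-1.02, 1.25], [-3.03, 1.67], [-3.05, -0], [-3.03, 3.03]. Speed limits (rad/s): [2.39, 2.39, 3.01, 3.14, 3.14, 3.14].

INTERFACE

Orientations are given as [roll, pitch, yaw] about the fixed x, y, z axes, in that order (R = Rz(yaw) Ry(pitch) Rx(roll)).
In Python, from station import get_state, cams, arm, nets gives the robot as it stands.
- The arm moves only by the shell command python3 -m creep 'ROWS' [FORCE]. ROWS is a JSON object of lists of equal length, an entry for each row: "translation": the shift along the world's x, y, z in mm, a list of three; "spin": the turn about the world's z in rad; "gripper": the opening, from 0 (shut) to 1 (fully open). In form: {"translation": [[dx, dy, dz], ...], "spin": [spin, ...], "gripper": [gripper, ...]}. A call has 1 to 8 rows; each row shifts and turns the commanded pose from where the row before left it; what a row does not reach is not made up. A row lasts 1/10 s, in which the tool goes at most 50 mm and 8.59 degrees, less where a joint would pass 70% of its speed; a pose out of reach is approached as far as the arm can. A call is refused whole if a number of a shift passes 50 or a number of a turn 0.15, either way. A call with a gripper value outside its range is refused whole. The fingers move at their own pace and stop on an object; FORCE is the grip in N (left out, the last holds). Time passes only in rows, so rows that do not move let the fingers close. It gives the time, the measured TCP pose, the force, the opening and the grip force at its end, in the units of the state.
- get_state(): the state, without advancing time (a new reading comes with each control period).
- cams.grab_frame(name): name is "scene" or "top" or "wrist"; returns a dict with "img" (400x640x3 uint8, red, green, blue), "mtx" (3x3 intrinsics, pixels), "R" (3x3) and "t" (3): a world point X has camera coordinates R X + t. Camera axes: x right, y down, z forward; pixel columns grow to the right and rows downward; lengths in m; the calibration is good to about 2 mm. The wrist camera is an equidistant fisheye: a pixel r from the principal point sees the ray r / f radians off the axis. A picture is of the moment at which its call begins. There is no depth.
- arm.job_done(): hands the job in; it is judged then, once.
Trained networks look in the newest picture that a camera, given by its name, has taken for a name from the list of things; names that differ only in an ending like _2 or _b are one class to them, and where a whole thing is asked for, a point or a joint stands for the part that bears it (a point fixed in the world has none). Each returns a list of dicts, best first, with "confidence" (0 to 1); they miss things now and then, are a little off and sometimes report something else, mostly with a low value. They report only what shows in the picture. A call takes as long as a camera call. They do not tell look-alikes from the thing itself.
- nets.search_frame(camera, label): "centre" ([x, y, z] in m, in world coordinates, good to about 4 mm: the middle of the surface that is visible of it).
- nets.pinpoint(camera, label): "centre" ([x, y, z] in m, in world coordinates, good to about 4 mm: a listed point, or the origin of a listed thing).
The state is a dict: "t": time; "q": joint angles; "qd": joint speeds; "joint_efforts": joint torques, N m; "eef_pos": TCP position; "ee_rot": TCP orientation; "force": force on the tool from outside, world axes, zero at the start; "moment": the same for the moment, N m; "width": finger opening in m; "gripper_force": force on a finger pad.
Only numpy, scipy, OpenCV 4.12 (cv2) and the standard library are available. Lean on these libraries where they do the work, as an engineer would, in place of code of your own. Each camera call takes 0.05 s, during which the arm holds its last target. There are 200 camera calls.

TASK

Lift the wire parts basket out of the leaning glass jar and stand it upright on the floor of the steel tray, beside the tin. Then take the long bottle brush out of its rack and scrub the inside of the jar with three full strokes along the jar's axis: each time down until the brush tip is at the jar's floor, then up until the top of the bristles is level with the rim. Finally hang the brush upright by its collar in the rack's fork again, and leave everything else where it stands.

Things in the scene. Friction and masses are not known exactly. Their poses are not given: they have to be found in the camera images.
- jar: (mm) open glass jar, 76 outside diameter, 68 inside, 100 high, floor 5 thick, clamped immovably in a steel stand (base 120 x 104), leaning 30 degrees from vertical. Origin: centre of its underside, 40 above the table; z along its axis out of the mouth (inner floor z = 5, rim z = 100). The mouth leans to the robot's right and a little to the robot; -x is the jar's low side
- basket: (mm) steel wire parts basket: closed cylinder 50 diameter x 38 high, thin stem, black knob 20 diameter from 122 to 160 above its underside; 120 g. Origin: centre of its underside; z up the stem. It starts in the jar, parallel to the jar's axis but about 9 to the jar's -x side, standing on its floor; the knob sticks out of the mouth
- basket_knob (a point): (mm) middle of the basket's knob, 143 along z from the basket's underside
- tray: (mm) fixed low steel drip tray, 200 (its x) x 120 (its y), 22 high, walls and floor 4 thick; origin: centre of its underside. A small tin stands in it
- rack: (mm) fixed wooden brush rack: base 12 thick (x -45 to 65, 90 wide), post at x 43 to 57, level fork 10 thick with top 150 above the table: two prongs to x = -22 (60 wide over both), slot 20 wide on y = 0, closed at x = 35, open to the rack's -x (roughly the robot). Origin: on the table under the place where the brush hangs
- brush: (mm) long bottle brush, 196 long, 100 g. Origin: its tip; z to the handle. Bristle head 50 diameter to z = 50, shaft 8 diameter, collar 34 diameter z 125 to 131, round handle 24 diameter to z = 196. It starts hanging upright by the collar in the rack's fork, tip 25 above the table. The head cannot pass through the fork: the shaft goes out and in by the slot's open end
- brush_grip (a point): (mm) grip point on the brush's handle, on its axis 170 from the tip
- tin: flat round aluminium tin, 50 diameter, 34 high, standing in the tray (anywhere along its middle); origin at the centre of its underside. Bystander, sizes in mm
- oil: amber glass oil bottle with white cap, 44 diameter, 105 high; origin under its centre. Bystander, sizes in mm
- blower: terracotta-brown rubber dust-blower bulb standing nozzle up, 58 diameter, 100 high; origin under its centre. Bystander, sizes in mm
- clock: brass twin-bell alarm clock, 90 wide (y), 126 high; origin under its centre. Bystander, sizes in mm
- sealed_jar: glass jar closed with an aluminium lid, standing upright, 72 diameter, 95 high (not the jar to clean); origin under its centre. Bystander, sizes in mm
- screwdriver: screwdriver lying on the table, 170 long; origin under its middle. Bystander, sizes in mm
- dust_brush: flat dust brush lying on the table, 170 long (not the brush to use); origin under its middle. Bystander, sizes in mm
- movement: watch movement in a round wooden holder, 70 diameter, 20 high; origin under its centre. Bystander, sizes in mm
There are look-alikes about, which are no part of the job. Of the things shaped like the tray, the steel one is meant. Leave any purple look-alike of the brush alone.

How it is judged:
By the outcome, as a careful person would: the job done as asked, in the order asked, and still so for the second after the job is handed in, with the robot touching nothing.
It also fails if it takes over 72 s, if anything falls off the work surface, if the arm or the gripper's body presses on something with over 40 N, if the wrist force passes 120 N, or if a joint passes its speed limit or range.

## Working session

There is one attempt and no reset: what is moved stays moved. The work goes in short steps, Python scripts to look and compute and a shell command to move; the robot and the scene stay as the last step left them, time stands still between calls to the robot, and variables do not carry over. Pictures are saved under pics/ and viewed, at most 10 in all, crops included, and the job is handed in when it is done.

```bash
mkdir -p pics; ls
cat > h.py <<'E'
import numpy as np, cv2
from station import get_state, cams, arm, nets
def grab(n,f=None):
    d=cams.grab_frame(n)
    if f: cv2.imwrite('pics/'+f,cv2.cvtColor(d['img'],cv2.COLOR_RGB2BGR))
    return d
E
python3 - <<'E'
from h import *
for c in('scene','top'):
    d=grab(c,c+'0.png'); print(c,d['mtx'].tolist(),np.round(d['R'],4).tolist(),np.round(d['t'],4).tolist())
    for l in 'jar basket basket_knob tray rack brush brush_grip tin oil blower clock sealed_jar screwdriver dust_brush movement'.split():
        print(l,[(np.round(r['centre'],3).tolist(),round(r['confidence'],2)) for r in nets.pinpoint(c,l)[:3]])
E
```

```text
pics
scene [[449.83097896620905, 0.0, 318.83842124413036], [0.0, 449.83097896620905, 200.88960422667205], [0.0, 0.0, 1.0]] [[0.7593, 0.6505, -0.0173], [0.5251, -0.6282, -0.5741], [-0.3844, 0.4268, -0.8186]] [-0.3861, -0.1682, 1.5492]
jar [([0.555, -0.268, 0.041], 0.86)]
basket [([0.552, -0.277, 0.037], 0.52)]
basket_knob [([0.539, -0.35, 0.166], 0.79), ([0.532, -0.15, 0.001], 0.39)]
tray [([0.227, 0.402, -0.002], 0.79), ([0.561, 0.284, -0.0], 0.66)]
rack [([0.538, 0.008, 0.001], 0.93), ([0.542, -0.35, 0.163], 0.55), ([0.355, -0.219, -0.002], 0.29)]
brush [([0.541, 0.019, 0.025], 0.88), ([0.405, -0.062, 0.0], 0.66)]
brush_grip [([0.543, 0.015, 0.193], 0.91), ([0.409, -0.067, 0.171], 0.79)]
tin [([0.601, 0.299, 0.004], 0.51)]
oil [([0.531, -0.154, 0.0], 0.59), ([0.537, 0.012, -0.001], 0.16)]
blower [([0.575, 0.151, 0.002], 0.52)]
clock [([0.799, -0.008, 0.0], 0.83)]
sealed_jar [([0.763, 0.203, -0.001], 0.77)]
screwdriver [([0.361, 0.233, 0.002], 0.63)]
dust_brush [([0.357, -0.218, -0.003], 0.79)]
movement [([0.78, -0.166, 0.003], 0.74)]
top [[385.7885873738461, 0.0, 319.56716619308423]
[... 355 characters left out ...]
]
tray [([0.564, 0.283, -0.0], 0.85), ([0.224, 0.403, -0.001], 0.58)]
rack [([0.536, 0.019, 0.002], 0.57), ([0.577, 0.152, -0.001], 0.46), ([0.565, 0.284, 0.0], 0.44)]
brush [([0.406, -0.063, 0.005], 0.83), ([0.543, 0.012, 0.029], 0.63), ([0.364, 0.232, 0.002], 0.29)]
brush_grip [([0.544, 0.016, 0.193], 0.74), ([0.41, -0.063, 0.172], 0.65)]
tin [([0.595, 0.294, 0.002], 0.82)]
oil [([0.535, -0.154, -0.001], 0.76)]
blower [([0.579, 0.153, -0.0], 0.52)]
clock [([0.796, -0.011, -0.002], 0.95)]
sealed_jar [([0.765, 0.204, 0.003], 0.76)]
screwdriver [([0.367, 0.233, 0.003], 0.72), ([0.777, -0.165, 0.004], 0.21)]
dust_brush [([0.359, -0.219, -0.003], 0.76)]
movement [([0.776, -0.168, 0.005], 0.85)]
```

View pics/scene0.png

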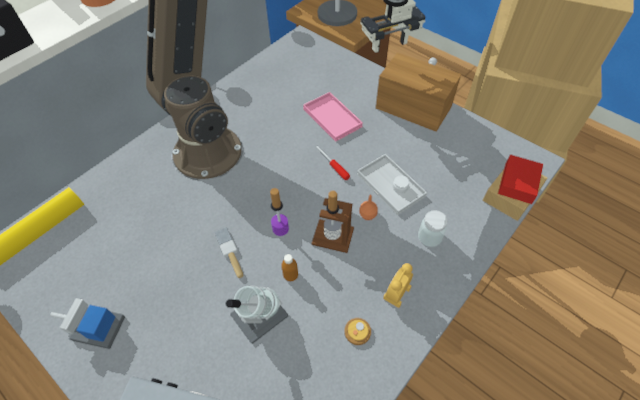

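View pics/top0.png

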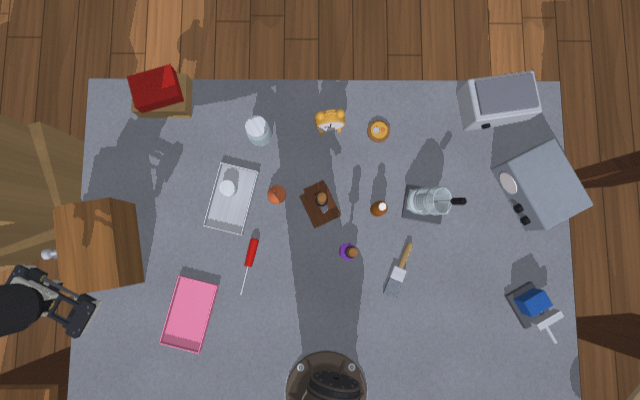

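The steel tray is at top px (232,198) with the tin at (228,187). The leaning jar is at (425,202) with its knob at (458,201), and the brown brush hangs in the rack at (321,199). The purple brush (348,251) and the pink tray are look-alikes. I'll move up and over the tray next, then check with the wrist camera.

```bash
python3 -c "
from h import *
s=get_state();print(s)"
python3 -m creep '{"translation":[[0,0,50],[0,0,50],[20,-20,50],[40,-40,0],[40,-40,0],[40,-40,0],[40,-40,0],[40,-40,0]],"spin":[0,0,0,0,0,0,0,0],"gripper":[1,1,1,1,1,1,1,1]}'
python3 -m creep '{"translation":[[20,-40,0],[10,-40,0],[0,-40,0],[0,-20,0],[0,0,0],[0,0,0]],"spin":[0,0,0,0,0,0],"gripper":[1,1,1,1,1,1]}'
python3 - <<'E'
from h import *
d=grab('wrist','w1.png');print(d['mtx'].tolist(),np.round(d['R'],4).tolist(),np.round(d['t'],4).tolist());s=get_state();print(s['eef_pos'],s['ee_rot'],s['q'])
E
```

```text
{'t': 1.6, 'q': array([ 1.39013762e+00,  3.58591382e-01,  1.18885644e-02,  1.81253038e-05,
       -1.22413347e+00, -2.88118376e-01]), 'qd': array([ 9.33720238e-04,  7.66496635e-05, -1.37217233e-03,  1.11528311e-03,
       -3.60443758e-04,  4.32333126e-04]), 'joint_efforts': array([ 7.30319084e-05, -5.82375848e+01,  2.93291867e+01,  7.00222090e+00,
        1.22091291e-02, -4.24217137e-05]), 'eef_pos': array([0.30496073, 0.6021408 , 0.2265651 ]), 'ee_rot': array([ 3.14155918e+00, -2.76996267e-05, -4.68770928e-01]), 'force': array([-0.92583187, -0.19961114,  0.79885564]), 'moment': array([-0.04745344,  0.0287252 , -0.00046399]), 'gripper_force': 0.0, 'width': 0.08741259653455005}
t: 2.4
eef_pos: [0.5002, 0.4064, 0.3704]
ee_rot: [-3.141, -0.0, -0.468]
force: [0.2, 1.5, -0.6]
width: 0.0878
gripper_force: 0.0
t: 3.0
eef_pos: [0.5292, 0.268, 0.3705]
ee_rot: [-3.141, -0.0, -0.469]
force: [-1.1, 0.7, 0.5]
width: 0.0876
gripper_force: 0.0
[[309.70691628693146, 0.0, 315.74281189693], [0.0, 309.70691628693146, 192.4028518596157], [0.0, 0.0, 1.0]] [[-0.4526, -0.8917, -0.0011], [-0.848, 0.43, 0.3097], [-0.2757, 0.1411, -0.9508]] [0.478, 0.2506, 0.6376]
[0.52911367 0.26852842 0.37014062] [-3.14121451e+00  8.09214056e-05 -4.68647049e-01] [ 7.98665329e-01  1.66791187e-01  7.21000166e-02 -1.91092027e-04
 -1.47576848e+00  3.03502034e-01]
```

```bash
cat >> h.py <<'E'
def und(d,name=None,f=300):
    """rectify the fisheye into a pinhole looking straight down, image x=-y world... returns img and world-plane mapper"""
def pix2world(d,u,v,z):
    K=d['mtx'];R=np.array(d['R']);t=np.array(d['t'])
    a=np.array([(u-K[0,2])/K[0,0],(v-K[1,2])/K[1,1]]);r=np.hypot(*a)
    ray=np.r_[np.sin(r)*a/max(r,1e-9),np.cos(r)]
    w=R.T@ray;c=-R.T@t
    return c+w*(z-c[2])/w[2]
def world2pix(d,X):
    K=d['mtx'];P=np.asarray(X,float)@np.array(d['R']).T+np.array(d['t'])
    h=np.hypot(P[...,0],P[...,1]);th=np.arctan2(h,P[...,2])
    s=K[0,0]*th/np.maximum(h,1e-9)
    return np.stack([K[0,2]+s*P[...,0],K[1,2]+s*P[...,1]],-1)
def ortho(d,cx,cy,half,z,n=400):
    """orthophoto of plane z: row down=-x, col right=-y; pixel size 2*half/n"""
    g=(np.arange(n)+.5)/n*2*half-half
    X=np.zeros((n,n,3));X[...,0]=cx-g[:,None];X[...,1]=cy-g[None,:];X[...,2]=z
    p=world2pix(d,X).astype(np.float32)
    return cv2.cvtColor(cv2.remap(d['img'],p[...,0],p[...,1],cv2.INTER_LINEAR),cv2.COLOR_RGB2BGR)
E
python3 - <<'E'
from h import *
d=grab('wrist')
a=ortho(d,.5625,.2835,.14,.022)
b=ortho(d,.56,.0,.14,.15)
cv2.imwrite('pics/o1.png',np.hstack([a,b]))
E
```

```text
(no output)
```

View pics/o1.png

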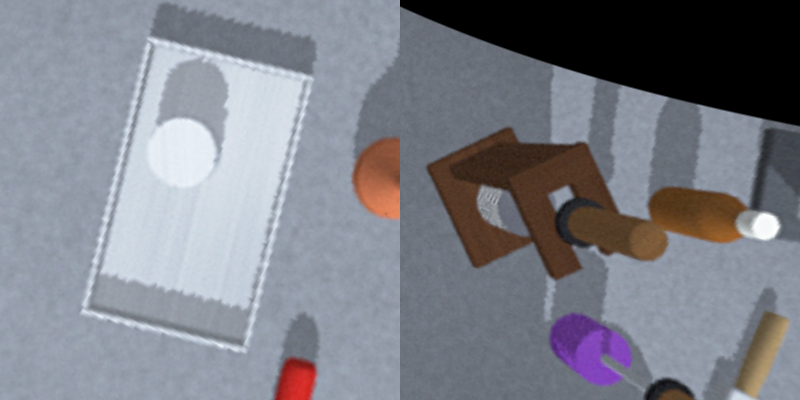

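Steel tray: centre (0.566,0.285), long-axis yaw −13.8°. Tin: (0.596,0.294). Rack yaw is about 24.5°. The basket spot is therefore (0.518,0.297). Next I'll go above the knob.

```bash
python3 -m creep '{"translation":[[5,-40,0],[5,-40,0],[5,-40,0],[5,-40,0],[0,-40,0],[0,-40,0],[0,-40,0],[0,-40,0]],"spin":[-0.14,-0.14,-0.14,-0.14,-0.14,-0.14,-0.14,-0.14],"gripper":[1,1,1,1,1,1,1,1]}'
python3 -m creep '{"translation":[[0,-40,0],[0,-40,0],[0,-40,0],[0,-40,0],[0,-40,0],[0,-30,0],[0,0,0]],"spin":[-0.1,-0.1,0,0,0,0,0],"gripper":[1,1,1,1,1,1,1]}'
python3 - <<'E'
from h import *
d=grab('wrist')
a=ortho(d,.54,-.30,.14,.0)
b=ortho(d,.54,-.32,.10,.1637)
cv2.imwrite('pics/o2.png',np.hstack([a,b]))
for c in ('wrist','top','scene','wrist'):
  for l in ('basket_knob','jar'):
    print(c,l,[(np.round(r['centre'],4).tolist(),round(r['confidence'],2)) for r in nets.pinpoint(c,l)[:2]])
s=get_state();print(s['eef_pos'],s['ee_rot'],s['q'])
print(-np.array(d['R']).T@d['t'])
E
```

```text
t: 3.9
eef_pos: [0.5495, -0.0524, 0.3698]
ee_rot: [3.141, 0.0, -1.593]
force: [1.2, -0.6, 0.3]
width: 0.0879
gripper_force: 0.0
t: 4.6
eef_pos: [0.5497, -0.2843, 0.3686]
ee_rot: [3.139, -0.001, -1.791]
force: [1.2, 0.3, -0.7]
width: 0.0879
gripper_force: 0.0
wrist basket_knob [([0.5425, -0.346, 0.1639], 0.66)]
wrist jar [([0.5552, -0.2678, 0.0407], 0.63)]
top basket_knob [([0.5392, -0.3455, 0.1651], 0.61), ([0.558, -0.2655, 0.0418], 0.51)]
top jar [([0.5599, -0.2662, 0.0441], 0.87), ([0.3548, -0.218, -0.0021], 0.59)]
scene basket_knob [([0.539, -0.3503, 0.1655], 0.79), ([0.5318, -0.1503, 0.0008], 0.39)]
scene jar [([0.5548, -0.2681, 0.0413], 0.86)]
wrist basket_knob [([0.5425, -0.346, 0.1639], 0.66)]
wrist jar [([0.5552, -0.2678, 0.0407], 0.63)]
[ 0.54939663 -0.28119906  0.37040818] [-3.14106254e+00  5.04743587e-05 -1.78749833e+00] [-1.57078892e-01  2.08384020e-01  1.24306226e-01 -1.88637702e-05
 -1.48618635e+00 -5.96215386e-02]
[ 0.53132398 -0.36800811  0.52730077]
```

View pics/o2.png

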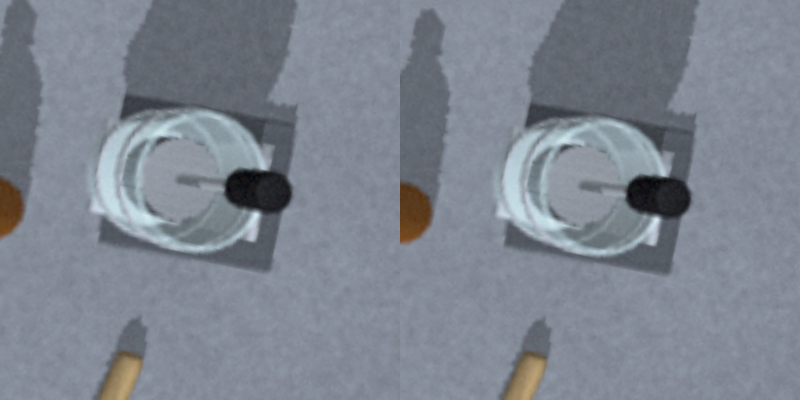

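The stand edges give a lean direction of about (−0.177,−0.984), and the knob is at about (0.5415,−0.347,0.164). That agrees with the nets. I'll descend and grip.

```bash
python3 -m creep '{"translation":[[-8,-33,0],[0,-33,-20],[0,0,-40],[0,0,-40],[0,0,-40],[0,0,-40],[0,0,-35],[0,0,-10]],"spin":[0.038,0,0,0,0,0,0,0],"gripper":[1,1,1,1,1,1,1,1]}'
python3 -m creep '{"translation":[[0,0,0],[0,0,0]],"spin":[0,0],"gripper":[1,1]}'
python3 -c "
from h import *
d=grab('wrist','w3.png')
s=get_state();print(s['eef_pos'],s['ee_rot'])"
```

```text
t: 5.85
eef_pos: [0.5391, -0.3467, 0.1411]
ee_rot: [3.136, 0.002, -1.751]
force: [0.5, -0.2, 0.5]
width: 0.0873
gripper_force: 0.0
t: 6.05
eef_pos: [0.5424, -0.3485, 0.1471]
ee_rot: [-3.139, -0.001, -1.75]
force: [0.4, 0.4, -0.1]
width: 0.0876
gripper_force: 0.0
[ 0.54255023 -0.34854203  0.1475139 ] [-3.13826254e+00 -9.65723983e-04 -1.75021738e+00]
```

View pics/w3.png

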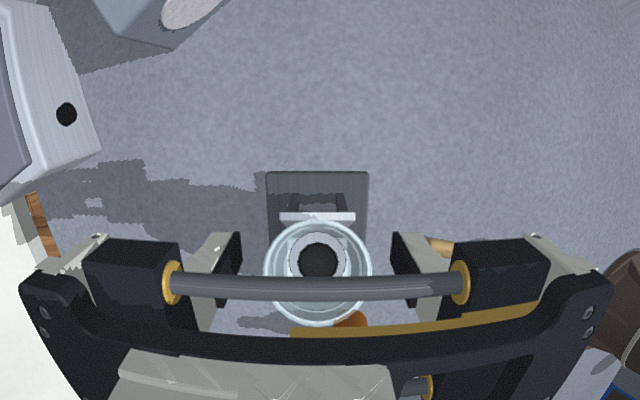

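The knob is centred between the pads (318,262), and the stand edges line up with the image, so the spin is right. I'll grip it and pull along the axis.

```bash
python3 -m creep '{"translation":[[0,0,0],[0,0,0],[0,0,0],[0,0,0],[0,0,0]],"spin":[0,0,0,0,0],"gripper":[0,0,0,0,0]}' 20
python3 -m creep '{"translation":[[-1,-7,13],[-1,-8,13],[-2,-7,13],[-1,-8,13],[-1,-7,13],[-2,-8,13],[-1,-7,13],[-1,-7,13]],"spin":[0,0,0,0,0,0,0,0],"gripper":[0,0,0,0,0,0,0,0]}'
python3 -m creep '{"translation":[[-1,-7,13],[-1,-8,13],[0,0,20],[0,0,20],[0,0,0],[0,0,0]],"spin":[0,0,0,0,0,0],"gripper":[0,0,0,0,0,0]}'
python3 -c "
from h import *
d=grab('scene')
a=cv2.resize(d['img'][220:400,140:340],None,fx=2.2,fy=2.2)
d=grab('wrist'); b=cv2.resize(d['img'],(640,400))[:,180:500]
cv2.imwrite('pics/c4.png',np.hstack([a[:396],b[:396]])[...,::-1])
"
```

```text
t: 6.6
eef_pos: [0.5412, -0.3481, 0.1452]
ee_rot: [-3.141, -0.0, -1.751]
force: [0.0, 0.3, 0.5]
width: 0.0529
gripper_force: 0.0
t: 7.4
eef_pos: [0.531, -0.4077, 0.2502]
ee_rot: [-3.142, 0.0, -1.751]
force: [0.7, 0.2, 0.9]
width: 0.0006
gripper_force: 0.0
t: 8.0
eef_pos: [0.5293, -0.4222, 0.3157]
ee_rot: [-3.141, 0.0, -1.751]
force: [-0.2, -0.6, -0.6]
width: 0.0004
gripper_force: 0.0
```

View pics/c4.png

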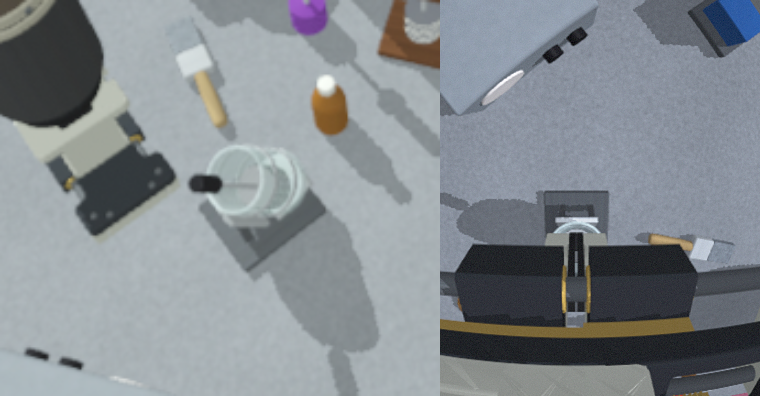

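The fingers close slowly (about 0.07 m/s) and I moved too soon. The basket is undisturbed: its knob is still at the mouth at (205,184). I'll reopen, go back and wait for the fingers to close fully.

```bash
python3 -m creep '{"translation":[[3,20,0],[3,20,0],[3,20,0],[3,14,0],[0,0,0],[0,0,0],[0,0,0],[0,0,0]],"spin":[0,0,0,0,0,0,0,0],"gripper":[1,1,1,1,1,1,1,1]}'
python3 -m creep '{"translation":[[0,0,0],[0,0,0],[0,0,0],[0,0,-10],[0,0,-40],[0,0,-40],[0,0,-40],[0,0,-30]],"spin":[0,0,0,0,0,0,0,0],"gripper":[1,1,1,1,1,1,1,1]}'
python3 -m creep '{"translation":[[0,0,-11],[0,0,0],[0,0,0]],"spin":[0,0,0],"gripper":[1,1,1]}'
```

```text
t: 8.9
eef_pos: [0.541, -0.3486, 0.3148]
ee_rot: [3.141, -0.0, -1.751]
force: [0.3, 0.3, -0.5]
width: 0.0589
gripper_force: 0.0
t: 9.7
eef_pos: [0.5398, -0.3474, 0.1518]
ee_rot: [3.139, 0.001, -1.751]
force: [0.2, -0.7, -0.5]
width: 0.0877
gripper_force: 0.0
t: 10.0
eef_pos: [0.542, -0.3485, 0.1454]
ee_rot: [-3.14, -0.001, -1.75]
force: [0.3, 0.1, 0.5]
width: 0.0875
gripper_force: 0.0
```

```bash
python3 -m creep '{"translation":[[0,0,0],[0,0,0],[0,0,0],[0,0,0],[0,0,0],[0,0,0],[0,0,0],[0,0,0]],"spin":[0,0,0,0,0,0,0,0],"gripper":[0,0,0,0,0,0,0,0]}' 20
python3 -m creep '{"translation":[[0,0,0],[0,0,0],[0,0,0],[0,0,0],[0,0,0]],"spin":[0,0,0,0,0],"gripper":[0,0,0,0,0]}'
```

```text
t: 10.8
eef_pos: [0.5412, -0.348, 0.144]
ee_rot: [3.142, -0.0, -1.751]
force: [0.2, -0.4, -0.0]
width: 0.0292
gripper_force: 0.0
t: 11.3
eef_pos: [0.5412, -0.348, 0.144]
ee_rot: [3.142, 0.0, -1.751]
force: [-0.3, -0.0, -0.6]
width: 0.0196
gripper_force: 20.0
```

```bash
python3 -m creep '{"translation":[[-1,-7,13],[-1,-8,13],[-2,-7,13],[-1,-8,13],[-1,-7,13],[-2,-8,13],[-1,-7,13],[-1,-7,13]],"spin":[0,0,0,0,0,0,0,0],"gripper":[0,0,0,0,0,0,0,0]}'
python3 -m creep '{"translation":[[-1,-7,13],[-1,-8,13],[0,0,20],[0,0,20],[0,0,0],[0,0,0]],"spin":[0,0,0,0,0,0],"gripper":[0,0,0,0,0,0]}'
python3 -c "
from h import *
d=grab('scene')
a=cv2.resize(d['img'][220:400,140:340],None,fx=2.2,fy=2.2)
d=grab('wrist'); b=cv2.resize(d['img'],(640,400))[:,180:500]
cv2.imwrite('pics/c5.png',np.hstack([a[:396],b[:396]])[...,::-1])
"
```

```text
t: 12.1
eef_pos: [0.5309, -0.4078, 0.2493]
ee_rot: [-3.142, -0.0, -1.751]
force: [-0.2, 0.4, -0.8]
width: 0.0195
gripper_force: 20.0
t: 12.7
eef_pos: [0.5292, -0.4222, 0.3144]
ee_rot: [-3.141, 0.0, -1.751]
force: [-0.3, -0.3, -0.7]
width: 0.0196
gripper_force: 20.0
```

View pics/c5.png

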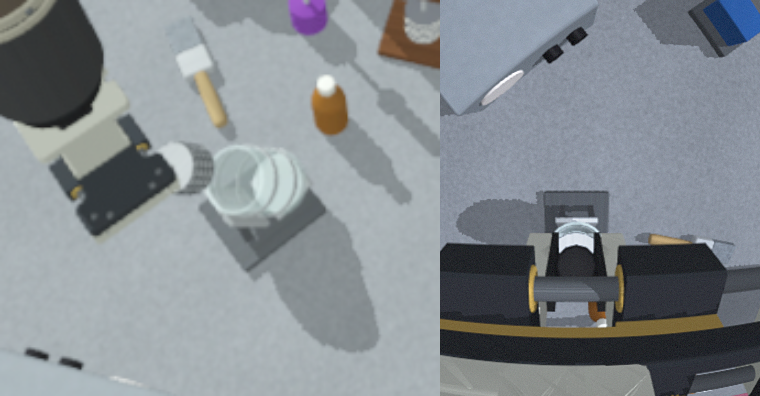

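The basket is out of the jar and still held tilted at (190,165). I'll carry it high along x≈0.66, past the rack, to the tray.

```bash
python3 -m creep '{"translation":[[10,10,20],[30,30,20],[30,35,5],[30,40,0],[30,40,0],[0,40,0],[0,40,0],[0,40,0]],"spin":[0,0,0,0,0,0,0,0],"gripper":[0,0,0,0,0,0,0,0]}'
python3 -m creep '{"translation":[[0,45,0],[0,45,0],[0,45,0],[0,45,0],[0,45,0],[0,45,0],[0,40,0],[0,20,0]],"spin":[0,0,0,0,0,0,0,0],"gripper":[0,0,0,0,0,0,0,0]}'
python3 -m creep '{"translation":[[-30,20,0],[-35,10,-10],[-35,10,-20],[-25,10,-30],[-15,0,-30],[0,0,-10],[0,0,0],[0,0,0]],"spin":[0,0,0,0,0,0,0,0],"gripper":[0,0,0,0,0,0,0,0]}'
```

```text
t: 13.6
eef_pos: [0.6589, -0.1452, 0.3575]
ee_rot: [3.139, -0.0, -1.75]
force: [1.2, 0.8, -0.3]
width: 0.02
gripper_force: 20.0
t: 14.4
eef_pos: [0.6585, 0.1862, 0.3574]
ee_rot: [3.139, -0.001, -1.748]
force: [0.6, 0.2, -1.0]
width: 0.0194
gripper_force: 20.0
t: 15.2
eef_pos: [0.5205, 0.233, 0.26]
ee_rot: [-3.14, 0.0, -1.751]
force: [0.1, -0.1, -0.6]
width: 0.0199
gripper_force: 20.0
```

```bash
cat > tilt.py <<'E'
from h import *
import sys
def crop(out,X,r=60):
    ims=[]
    for c in ('scene','top'):
        d=grab(c);P=np.array(d['R'])@np.array(X)+d['t'];p=np.array(d['mtx'])@P;u,v=(p[:2]/p[2]).astype(int)
        u=min(max(u,r),640-r);v=min(max(v,r),400-r)
        ims.append(cv2.resize(d['img'][v-r:v+r,u-r:u+r],(400,400),interpolation=cv2.INTER_CUBIC)); print(c,'crop origin',u-r,v-r,'scale',200/r)
    cv2.imwrite('pics/'+out,np.hstack(ims)[...,::-1])
if __name__=='__main__': crop(sys.argv[1],[float(a) for a in sys.argv[2:5]])
E
python3 -m creep '{"translation":[[0,0,0],[0,0,0],[0,0,0]],"spin":[0,0,0],"gripper":[0,0,0]}' 8
python3 -c "
from h import *
for i in range(2): print([(np.round(r['centre'],3),r['confidence']) for c in('scene','top') for l in ('basket','basket_knob') for r in nets.pinpoint(c,l)[:1]])"
python3 tilt.py c6.png .52 .25 .2
```

```text
t: 15.5
eef_pos: [0.5197, 0.233, 0.2596]
ee_rot: [-3.141, 0.001, -1.751]
force: [-0.0, -0.7, -0.7]
width: 0.0197
gripper_force: 8.0
[(array([ 0.543, -0.352,  0.21 ]), 0.79), (array([0.534, 0.013, 0.   ]), 0.22), (array([0.363, 0.234, 0.007]), 0.5), (array([ 0.539, -0.346,  0.165]), 0.61)]
[(array([ 0.543, -0.352,  0.21 ]), 0.79), (array([0.534, 0.013, 0.   ]), 0.22), (array([0.363, 0.234, 0.007]), 0.5), (array([ 0.539, -0.346,  0.165]), 0.61)]
scene crop origin 317 82 scale 3.3333333333333335
top crop origin 169 147 scale 3.3333333333333335
```

View pics/c6.png

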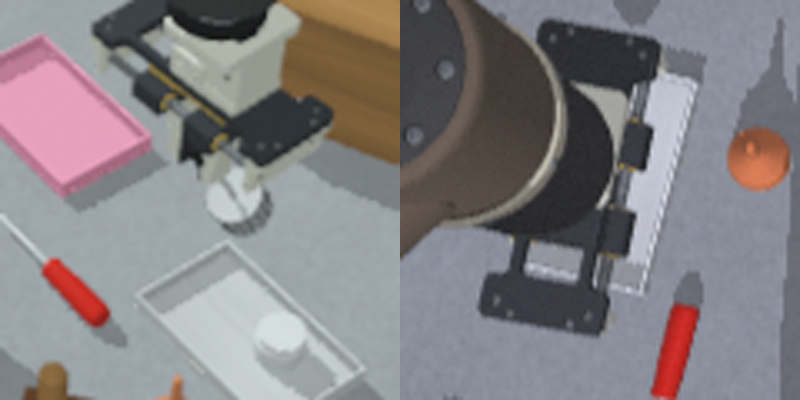

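```bash
cat >> h.py <<'E'
def proj(d,X):
    p=np.array(d['mtx'])@(np.array(d['R'])@np.array(X,float)+d['t']);return np.round(p[:2]/p[2],1)
def pin(c,*ls):
    grab(c)
    return {l:[(np.round(r['centre'],4).tolist(),round(r['confidence'],2)) for r in nets.pinpoint(c,l)[:2]] for l in ls}
E
python3 - <<'E'
from h import *
for c in('scene','wrist'): print(c,pin(c,'basket','basket_knob'))
d=cams.grab_frame('scene')
k=np.array([.52,.233,.2786]);dd=np.array([-.177,-.984,0])
for t in(0,10,20,30):
    a=np.sin(np.radians(t))*dd+[0,0,np.cos(np.radians(t))]
    print(t,proj(d,k-a*.143),proj(d,k-a*.105))
E
```

```text
scene {'basket': [([0.5308, 0.3008, 0.1537], 0.8)], 'basket_knob': [([0.5171, 0.232, 0.2807], 0.69), ([0.5427, 0.0197, 0.0233], 0.54)]}
wrist {'basket': [([0.5349, 0.2999, 0.1575], 0.75), ([0.5197, 0.2376, 0.2814], 0.67)], 'basket_knob': [([0.5199, 0.2364, 0.2807], 0.8)]}
0 [372.  160.8] [373.  152.3]
10 [378.1 156.2] [377.6 148.9]
20 [384.2 150.8] [382.2 144.9]
30 [390.  144.8] [386.6 140.3]
```

```bash
python3 -m creep '{"translation":[[0,0,0],[0,0,0],[0,0,0]],"spin":[0,0,0],"gripper":[0,0,0]}' 4
python3 -c "
from h import *
for c in('scene','wrist'): print(c,pin(c,'basket','basket_knob'))"
```

```text
t: 16.65
eef_pos: [0.5192, 0.233, 0.2591]
ee_rot: [3.142, -0.0, -1.751]
force: [0.4, -0.3, -1.1]
width: 0.0201
gripper_force: 4.0
scene {'basket': [([0.5296, 0.3007, 0.1526], 0.59)], 'basket_knob': [([0.5176, 0.23, 0.2807], 0.65), ([0.5315, -0.1538, -0.0039], 0.61)]}
wrist {'basket': [([0.5326, 0.2977, 0.152], 0.84)], 'basket_knob': []}
```

The basket pivots stiffly in the pads and is still at 30° with a 4 N grip. I'll right it by pushing its bottom against the flat back face of the fixed rack post, after spinning the tilt plane into the rack's x axis.

```bash
python3 -m creep '{"translation":[[0,0,20],[20,0,0],[20,0,0],[20,0,0],[20,-10,0],[20,-20,0],[20,-20,0],[20,-20,0]],"spin":[0.145,0.145,0.145,0.145,0.145,0.145,0.145,0.145],"gripper":[0,0,0,0,0,0,0,0]}' 8
python3 -m creep '{"translation":[[15,-20,0],[10,-20,0],[5,-20,0],[0,-20,0],[0,0,0],[0,0,0],[0,0,0],[0,0,0]],"spin":[0.145,0.145,0.145,0.145,0.145,0.145,0.142,0],"gripper":[0,0,0,0,0,0,0,0]}'
python3 - <<'E'
from h import *
print(pin('scene','basket','basket_knob','rack','brush_grip'))
print(pin('wrist','basket','basket_knob','rack','brush_grip'))
s=get_state();print(s['eef_pos'],s['ee_rot'])
E
```

```text
t: 17.75
eef_pos: [0.66, 0.1623, 0.2789]
ee_rot: [3.141, 0.0, -0.584]
force: [-0.2, -0.1, -0.3]
width: 0.0197
gripper_force: 8.0
t: 18.55
eef_pos: [0.6892, 0.0829, 0.279]
ee_rot: [-3.142, 0.0, 0.423]
force: [-0.3, -0.1, -1.2]
width: 0.0201
gripper_force: 8.0
{'basket': [([0.6253, 0.0569, 0.1741], 0.76), ([0.3579, 0.2343, 0.0014], 0.43)], 'basket_knob': [], 'rack': [([0.5348, 0.0104, -0.0011], 0.83)], 'brush_grip': [([0.4082, -0.0636, 0.173], 0.86), ([0.5449, 0.0165, 0.1952], 0.78)]}
{'basket': [([0.6289, 0.0512, 0.175], 0.74)], 'basket_knob': [([0.6883, 0.0855, 0.3015], 0.56)], 'rack': [], 'brush_grip': [([0.5406, 0.0147, 0.1944], 0.96)]}
[0.68917176 0.08300269 0.27908516] [ 3.14159231e+00 -3.82670819e-05  4.20609088e-01]
```

```bash
python3 -m creep '{"translation":[[0,0,-30],[0,0,-30],[0,0,-25],[0,0,-10],[0,0,0]],"spin":[0,0,0,0,0],"gripper":[0,0,0,0,0]}'
python3 -m creep '{"translation":[[-9,-4,0],[-9,-4,0],[-9,-4,0],[-9,-4,0],[-9,-5,0],[-9,-5,0],[-9,-4,0],[-6,-3,0]],"spin":[0,0,0,0,0,0,0,0],"gripper":[0,0,0,0,0,0,0,0]}'
python3 -m creep '{"translation":[[-4,-2,0],[0,0,0]],"spin":[0,0],"gripper":[0,0]}'
python3 - <<'E'
from h import *
print(pin('scene','basket','basket_knob'))
print(pin('wrist','basket','basket_knob','brush_grip'))
print(pin('top','basket','basket_knob'))
E
```

```text
t: 19.55
eef_pos: [0.6885, 0.0827, 0.1826]
ee_rot: [-3.141, 0.003, 0.421]
force: [0.3, -0.8, -0.1]
width: 0.0196
gripper_force: 8.0
t: 20.35
eef_pos: [0.6193, 0.0495, 0.1843]
ee_rot: [-3.142, -0.0, 0.421]
force: [1.1, 0.9, -0.4]
width: 0.0198
gripper_force: 8.0
t: 20.55
eef_pos: [0.6157, 0.0477, 0.1842]
ee_rot: [-3.142, 0.0, 0.421]
force: [0.6, 0.7, -1.5]
width: 0.0195
gripper_force: 8.0
{'basket': [([0.6109, 0.0464, 0.0605], 0.68), ([0.7952, -0.0082, -0.0031], 0.4)], 'basket_knob': []}
{'basket': [([0.6153, 0.0424, 0.0634], 0.89)], 'basket_knob': [], 'brush_grip': []}
{'basket': [([0.6105, 0.0468, 0.0624], 0.46)], 'basket_knob': [([0.6154, 0.0492, 0.2045], 0.63)]}
```

The basket is now upright, within about 2°. I'll carry it to the tray spot.

```bash
python3 -m creep '{"translation":[[9,4,0],[9,4,10],[0,0,30],[0,0,35],[0,10,10],[-10,30,0],[-15,30,0],[-15,30,0]],"spin":[0,0,0,0,0,0,0,0],"gripper":[0,0,0,0,0,0,0,0]}' 12
python3 -m creep '{"translation":[[-20,35,0],[-20,35,0],[-18,35,0],[-12,25,0],[-5,10,0],[0,0,0],[0,0,0]],"spin":[0,0,0,0,0,0,0],"gripper":[0,0,0,0,0,0,0]}'
python3 - <<'E'
from h import *
print(pin('scene','basket','basket_knob','tin'))
print(pin('wrist','basket','basket_knob','tin','tray'))
E
```

```text
t: 21.85
eef_pos: [0.594, 0.1573, 0.2687]
ee_rot: [-3.141, 0.0, 0.42]
force: [-0.1, -0.3, -1.6]
width: 0.0198
gripper_force: 12.0
t: 22.55
eef_pos: [0.5193, 0.2959, 0.2688]
ee_rot: [3.141, 0.0, 0.422]
force: [0.4, 0.3, -1.8]
width: 0.0194
gripper_force: 12.0
{'basket': [([0.5136, 0.2939, 0.1445], 0.67)], 'basket_knob': [], 'tin': [([0.6006, 0.2976, 0.0061], 0.69)]}
{'basket': [([0.5176, 0.2902, 0.1471], 0.64), ([0.7637, 0.203, -0.0035], 0.44)], 'basket_knob': [([0.5194, 0.2986, 0.2892], 0.82), ([0.5966, 0.2957, 0.0021], 0.55)], 'tin': [([0.5966, 0.2945, 0.002], 0.58)], 'tray': [([0.5636, 0.2851, 0.0009], 0.58)]}
```

```bash
python3 -m creep '{"translation":[[0,0,-35],[0,0,-35],[0,0,-35],[0,0,-25],[0,0,-6],[0,0,0],[0,0,0]],"spin":[0,0,0,0,0,0,0],"gripper":[0,0,0,0,0,0,0]}' 12
python3 -m creep '{"translation":[[0,0,-2],[0,0,-2],[0,0,-2],[0,0,0],[0,0,0]],"spin":[0,0,0,0,0],"gripper":[0,0,0,0,0]}'
python3 - <<'E'
from h import *
print(pin('scene','basket','basket_knob'))
print(pin('wrist','basket','basket_knob'))
E
```

```text
t: 23.7
eef_pos: [0.52, 0.2966, 0.1346]
ee_rot: [-3.141, -0.002, 0.421]
force: [0.5, -0.2, -0.8]
width: 0.0198
gripper_force: 12.0
t: 24.2
eef_pos: [0.5195, 0.2962, 0.1279]
ee_rot: [-3.141, -0.001, 0.422]
force: [-1.1, -0.5, 5.5]
width: 0.0201
gripper_force: 12.0
{'basket': [([0.5136, 0.2949, 0.0072], 0.52), ([0.5297, -0.1518, -0.0024], 0.42)], 'basket_knob': []}
{'basket': [([0.5155, 0.293, 0.0069], 0.94)], 'basket_knob': [([0.5201, 0.2983, 0.1479], 0.86)]}
```

```bash
python3 -m creep '{"translation":[[0,0,-1],[0,0,0],[0,0,0],[0,0,0],[0,0,0],[0,0,0],[0,0,0],[0,0,0]],"spin":[0,0,0,0,0,0,0,0],"gripper":[0,0,1,1,1,1,1,1]}' 12
python3 -m creep '{"translation":[[0,0,0],[0,0,10],[0,0,30],[0,0,40],[0,0,40],[0,0,40],[0,0,20],[0,0,0]],"spin":[0,0,0,0,0,0,-0.14,-0.14],"gripper":[1,1,1,1,1,1,1,1]}'
python3 -m creep '{"translation":[[0,-30,0],[0,-35,0],[0,-35,0],[0,-35,0],[0,-35,0],[0,-35,0],[5,-35,0],[5,-25,0]],"spin":[-0.145,-0.145,-0.145,-0.145,-0.145,-0.145,-0.145,-0.145],"gripper":[1,1,1,1,1,1,1,1]}'
python3 -m creep '{"translation":[[5,-10,0],[5,-5,0],[0,0,0],[0,0,0],[0,0,0],[0,0,0]],"spin":[-0.145,-0.145,-0.145,-0.145,-0.145,-0.01],"gripper":[1,1,1,1,1,1]}'
python3 - <<'E'
from h import *
print(pin('scene','basket','basket_knob','brush_grip','brush'))
print(pin('wrist','basket','basket_knob','brush_grip','brush'))
print(pin('top','basket','basket_knob','brush_grip','brush'))
s=get_state();print(s['eef_pos'],s['ee_rot'])
E
```

```text
t: 25.3
eef_pos: [0.5191, 0.2959, 0.1259]
ee_rot: [3.142, 0.0, 0.421]
force: [-0.4, -0.0, 0.6]
width: 0.0623
gripper_force: 0.0
t: 26.1
eef_pos: [0.5205, 0.2967, 0.3114]
ee_rot: [-3.138, -0.006, 0.136]
force: [-0.1, 1.2, -0.2]
width: 0.0875
gripper_force: 0.0
t: 26.9
eef_pos: [0.5289, 0.029, 0.3074]
ee_rot: [-3.14, -0.0, -1.025]
force: [0.8, 0.2, -0.7]
width: 0.0876
gripper_force: 0.0
t: 27.5
eef_pos: [0.5391, 0.0158, 0.3069]
ee_rot: [-3.141, 0.0, -1.756]
force: [1.2, 0.2, -0.5]
width: 0.0876
gripper_force: 0.0
{'basket': [([0.5183, 0.2937, 0.0037], 0.8), ([0.7649, 0.2028, -0.0026], 0.28)], 'basket_knob': [([0.515, 0.292, 0.1464], 0.7)], 'brush_grip': [([0.4101, -0.0642, 0.1719], 0.73), ([0.5571, -0.2687, 0.0405], 0.42)], 'brush': [([0.4082, -0.063, 0.0013], 0.94), ([0.5444, 0.0196, 0.0252], 0.76)]}
{'basket': [([0.516, 0.2923, 0.0024], 0.59)], 'basket_knob': [], 'brush_grip': [([0.4091, -0.0625, 0.1732], 0.62), ([0.5412, 0.0152, 0.1909], 0.6)], 'brush': [([0.4063, -0.0615, 0.0006], 0.89), ([0.5404, 0.0174, 0.022], 0.85)]}
{'basket': [], 'basket_knob': [], 'brush_grip': [([0.4089, -0.0638, 0.1703], 0.82), ([0.5448, 0.0162, 0.1929], 0.44)], 'brush': [([0.408, -0.0611, 0.0018], 0.74), ([0.5445, 0.0112, 0.0266], 0.39)]}
[0.53916358 0.0159465  0.30604326] [ 3.14150358e+00 -7.49098104e-05 -1.75365087e+00]
```

The basket stands upright in the tray. Now I'll grasp the brush.

```bash
python3 -m creep '{"translation":[[3,0,0],[0,0,-40],[0,0,-40],[0,0,-30],[0,0,-15],[0,0,-4],[0,0,0],[0,0,0]],"spin":[0,0,0,0,0,0,0,0],"gripper":[1,1,1,1,1,1,1,1]}'
python3 -m creep '{"translation":[[0,0,0],[0,0,0],[0,0,0],[0,0,0],[0,0,0],[0,0,0],[0,0,0],[0,0,0]],"spin":[0,0,0,0,0,0,0,0],"gripper":[0,0,0,0,0,0,0,0]}' 15
python3 -m creep '{"translation":[[0,0,0],[0,0,0],[0,0,0],[0,0,0]],"spin":[0,0,0,0],"gripper":[0,0,0,0]}'
```

```text
t: 29.05
eef_pos: [0.543, 0.0161, 0.1782]
ee_rot: [-3.14, 0.001, -1.754]
force: [-0.9, 0.0, 1.2]
width: 0.0879
gripper_force: 0.0
t: 29.85
eef_pos: [0.5421, 0.016, 0.177]
ee_rot: [3.141, -0.0, -1.754]
force: [0.1, 0.1, 0.2]
width: 0.029
gripper_force: 0.0
t: 30.25
eef_pos: [0.5423, 0.016, 0.1771]
ee_rot: [-3.141, 0.0, -1.754]
force: [0.5, -0.4, -0.3]
width: 0.0236
gripper_force: 15.0
```

```bash
python3 -m creep '{"translation":[[0,0,6],[0,0,6],[-10,-4,0],[-15,-7,0],[-18,-8,0],[-18,-8,0],[-12,-6,0],[0,0,0]],"spin":[0,0,0,0,0,0,0,0],"gripper":[0,0,0,0,0,0,0,0]}'
python3 -m creep '{"translation":[[0,0,30],[0,0,40],[0,0,40],[0,0,30],[10,-10,0],[10,-30,0],[15,-40,0],[15,-40,0]],"spin":[0,0,0,0,0,0,0,0],"gripper":[0,0,0,0,0,0,0,0]}'
python3 -m creep '{"translation":[[15,-40,0],[10,-40,0],[3,-40,0],[0,-35,0],[0,-20,0],[0,-5,0],[0,0,0],[0,0,0]],"spin":[0.005,0,0,0,0,0,0,0],"gripper":[0,0,0,0,0,0,0,0]}'
python3 - <<'E'
from h import *
for c in('scene','wrist','top'):print(pin(c,'brush_grip','brush','jar'))
s=get_state();print(s['eef_pos'],s['ee_rot'])
E
```

```text
t: 31.05
eef_pos: [0.4675, -0.0178, 0.1894]
ee_rot: [-3.141, 0.001, -1.754]
force: [0.5, 0.8, -0.0]
width: 0.0239
gripper_force: 15.0
t: 31.85
eef_pos: [0.52, -0.1382, 0.3288]
ee_rot: [-3.141, 0.0, -1.752]
force: [0.4, 0.3, -0.8]
width: 0.0239
gripper_force: 15.0
t: 32.65
eef_pos: [0.5473, -0.3165, 0.3287]
ee_rot: [3.141, 0.0, -1.749]
force: [-1.2, 0.7, -0.8]
width: 0.0239
gripper_force: 15.0
{'brush_grip': [([0.408, -0.0652, 0.1684], 0.6)], 'brush': [([0.5461, -0.3121, 0.1777], 0.7), ([0.4068, -0.0616, 0.0009], 0.58)], 'jar': [([0.5549, -0.2674, 0.0423], 0.61)]}
{'brush_grip': [([0.5445, -0.3179, 0.3438], 0.83)], 'brush': [([0.5468, -0.3119, 0.1732], 0.63)], 'jar': []}
{'brush_grip': [([0.4091, -0.0647, 0.1696], 0.7)], 'brush': [([0.4072, -0.0596, -0.0009], 0.68), ([0.5326, -0.1559, -0.0022], 0.33)], 'jar': []}
[ 0.54718779 -0.31695035  0.32912235] [-3.14149783e+00  1.05815130e-05 -1.74867837e+00]
```

The brush hangs vertically over the mouth with its tip at about (0.5465,−0.312,0.177). I'll lower it into the mouth, then tilt it against the low wall.

```bash
python3 -m creep '{"translation":[[0,0,-30],[0,0,-25],[0,0,-15],[0,0,-8],[0,0,-2],[0,0,0]],"spin":[0,0,0,0,0,0],"gripper":[0,0,0,0,0,0]}' 15
python3 -m creep '{"translation":[[-2,-11,0],[-2,-11,1],[-2,-10,0],[-2,-11,-1],[-2,-11,-2],[-2,-11,-2],[-2,-10,-4],[-2,-11,-4]],"spin":[0,0,0,0,0,0,0,0],"gripper":[0,0,0,0,0,0,0,0]}'
python3 - <<'E'
from h import *
for c in('scene','wrist','top'):print(pin(c,'brush_grip','brush','jar'))
s=get_state();print(s['eef_pos'],s['ee_rot'],s['force'],s['moment'])
E
```

```text
t: 33.85
eef_pos: [0.5474, -0.317, 0.2495]
ee_rot: [-3.141, 0.0, -1.749]
force: [0.6, 1.1, -0.1]
width: 0.0237
gripper_force: 15.0
t: 34.65
eef_pos: [0.5308, -0.4039, 0.2365]
ee_rot: [3.141, 0.0, -1.749]
force: [0.4, 1.1, 0.7]
width: 0.0234
gripper_force: 15.0
{'brush_grip': [([0.408, -0.0645, 0.171], 0.8)], 'brush': [([0.407, -0.0633, 0.0009], 0.91), ([0.5435, -0.3114, 0.1072], 0.75)], 'jar': [([0.5572, -0.2682, 0.0394], 0.96), ([0.5433, -0.3129, 0.1062], 0.44)]}
{'brush_grip': [([0.5258, -0.3996, 0.2536], 0.78)], 'brush': [([0.5457, -0.3126, 0.1012], 0.69)], 'jar': []}
{'brush_grip': [([0.4098, -0.066, 0.1696], 0.72), ([0.779, -0.1646, 0.0011], 0.68)], 'brush': [([0.4086, -0.0617, 0.0038], 0.77)], 'jar': [([0.5536, -0.268, 0.0436], 0.77), ([0.3564, -0.2225, -0.0019], 0.61)]}
[ 0.53131998 -0.4027857   0.23727737] [-3.14135541e+00 -9.15969438e-05 -1.74832183e+00] [ 0.39659011  0.80920773 -0.35087514] [ 0.08916104 -0.12138177  0.03747153]
```

The tilt is 31° and the tip is in the mouth. First down-stroke.

```bash
python3 -m creep '{"translation":[[1,6,-8],[1,6,-8],[1,5,-9],[1,5,-9],[1,5,-9],[1,5,-9],[1,4,-8],[0,2,-4]],"spin":[0,0,0,0,0,0,0,0],"gripper":[0,0,0,0,0,0,0,0]}'
python3 -m creep '{"translation":[[0,0,0],[0,0,0]],"spin":[0,0],"gripper":[0,0]}'
python3 - <<'E'
from h import *
for c in('scene','wrist'):print(pin(c,'brush_grip','brush','jar'))
J=np.array([.556,-.267,.04]);dd=np.array([-.177,-.984,0]);a=.5*dd+[0,0,.866];mx=.866*dd-[0,0,.5]
s=get_state();G=s['eef_pos']+[0,0,.019];print(s['force'],'along',(G-J)@a,'off',(G-J)@mx,'lat',(G-J)@np.cross(a,mx))
E
```

```text
t: 36.05
eef_pos: [0.538, -0.3644, 0.1719]
ee_rot: [3.14, 0.0, -1.749]
force: [-0.7, -0.5, -1.6]
width: 0.0236
gripper_force: 15.0
t: 36.25
eef_pos: [0.5383, -0.3652, 0.1734]
ee_rot: [-3.141, -0.0, -1.749]
force: [0.1, -0.5, -0.7]
width: 0.0235
gripper_force: 15.0
{'brush_grip': [([0.4087, -0.0652, 0.1694], 0.86), ([0.7646, 0.204, -0.0015], 0.4)], 'brush': [([0.4084, -0.0607, -0.0018], 0.79), ([0.5521, -0.2741, 0.0477], 0.38)], 'jar': [([0.3627, 0.2313, 0.0022], 0.55)]}
{'brush_grip': [([0.5362, -0.3605, 0.1923], 0.64)], 'brush': [([0.555, -0.2757, 0.0412], 0.88)], 'jar': []}
[-0.68806409  0.01844305 -0.8668763 ] along 0.18171411154972933 off 0.010245978251459717 lat -0.0001803613570706707
```

```bash
cat > jf.py <<'E'
from h import *
J=np.array([.556,-.267,.04]);dd=np.array([-.177,-.984,0]);a=.5*dd+[0,0,.866];mx=.866*dd-[0,0,.5]
s=get_state();G=s['eef_pos']+[0,0,.019];print('t',s['t'],'F along',np.round(s['force']@a,1),'F mx',np.round(s['force']@mx,1),'tip',(G-J)@a-.171,'off',(G-J)@mx)
E
python3 -m creep '{"translation":[[0,1,-2],[0,1,-2],[1,1,-1],[0,0,0],[0,0,0]],"spin":[0,0,0,0,0],"gripper":[0,0,0,0,0]}'; python3 jf.py
```

```text
t: 37.15
eef_pos: [0.5395, -0.3642, 0.1705]
ee_rot: [-3.139, -0.004, -1.748]
force: [-2.5, -6.9, 10.0]
width: 0.0237
gripper_force: 15.0
t 37.15 F along 12.3 F mx 1.3 tip 0.007737195646989881 off 0.010598318117880576
```

There is 12 N at floor contact. Up-stroke: the target TCP is about (0.5355,−0.3863,0.2095).

```bash
python3 -m creep '{"translation":[[0,-3,6],[-1,-4,7],[0,-4,7],[-1,-4,7],[0,-4,7],[-1,-3,6],[0,0,0],[0,0,0]],"spin":[0,0,0,0,0,0,0,0],"gripper":[0,0,0,0,0,0,0,0]}'; python3 jf.py
python3 -c "
from h import *
for c in('scene','wrist'):print(pin(c,'brush_grip','brush','jar'))"
```

```text
t: 37.95
eef_pos: [0.5361, -0.384, 0.208]
ee_rot: [-3.142, 0.0, -1.749]
force: [-0.4, -0.1, -0.8]
width: 0.0235
gripper_force: 15.0
t 37.95 F along -0.6 F mx 0.5 tip 0.05031787705979604 off 0.009256137400430867
{'brush_grip': [([0.407, -0.0636, 0.1668], 0.69)], 'brush': [([0.4057, -0.0637, 0.0046], 0.67), ([0.5488, -0.2914, 0.0801], 0.5)], 'jar': [([0.5552, -0.2684, 0.0378], 0.95), ([0.5502, -0.2946, 0.0825], 0.35)]}
{'brush_grip': [([0.5354, -0.3795, 0.2256], 0.67)], 'brush': [([0.5513, -0.2921, 0.0735], 0.89)], 'jar': []}
```

```bash
python3 -m creep '{"translation":[[0,-2,3],[0,0,0],[0,0,0]],"spin":[0,0,0],"gripper":[0,0,0]}'; python3 jf.py
python3 -c "
from h import *
d=grab('wrist')
p=proj
K=world2pix(d,np.array([.5450,-.33,.13]));u,v=K.astype(int);print(u,v)
b=d['img'][max(0,v-100):v+100,max(0,u-130):u+130]
d=grab('scene');u,v=proj(d,[.545,-.33,.13]).astype(int)
a=d['img'][v-50:v+50,u-65:u+65]
cv2.imwrite('pics/c9.png',np.hstack([cv2.resize(a,(400,308)),cv2.resize(b,(400,308))])[...,::-1])"
```

```text
t: 38.65
eef_pos: [0.5362, -0.3862, 0.2112]
ee_rot: [-3.141, -0.0, -1.749]
force: [-0.2, -0.4, -0.4]
width: 0.0235
gripper_force: 15.0
t 38.65 F along -0.1 F mx 0.6 tip 0.05411938138972583 off 0.00945526415425714
317 260
```

View pics/c9.png

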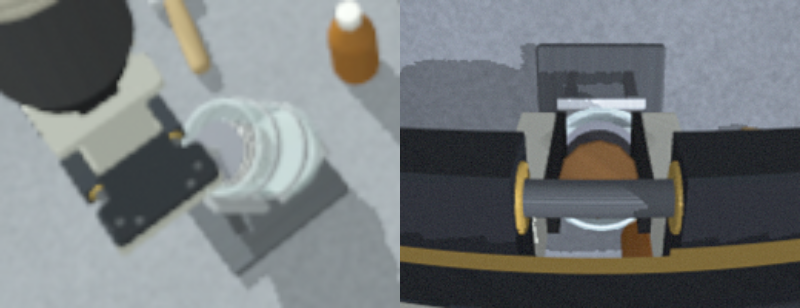

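The bristle top is at the rim in the scene crop (225,145). Stroke 2 down, then up.

```bash
python3 -m creep '{"translation":[[0,3,-6],[1,5,-8],[1,5,-8],[1,5,-8],[0,3,-6],[1,2,-4],[0,1,-2],[0,0,0]],"spin":[0,0,0,0,0,0,0,0],"gripper":[0,0,0,0,0,0,0,0]}'; python3 jf.py
python3 -m creep '{"translation":[[0,0,0],[0,0,0]],"spin":[0,0],"gripper":[0,0]}'; python3 jf.py
```

```text
t: 39.55
eef_pos: [0.5403, -0.3636, 0.1709]
ee_rot: [-3.14, -0.003, -1.748]
force: [-2.9, -3.7, 7.7]
width: 0.0238
gripper_force: 15.0
t 39.55 F along 8.8 F mx -0.2 tip 0.007751136716122792 off 0.009783477813319966
t: 39.75
eef_pos: [0.5403, -0.3636, 0.1709]
ee_rot: [-3.14, -0.003, -1.748]
force: [-3.3, -4.0, 6.5]
width: 0.0235
gripper_force: 15.0
t 39.75 F along 7.9 F mx 0.7 tip 0.00773340101212075 off 0.009769434907114252
```

```bash
python3 -m creep '{"translation":[[0,-3,6],[-1,-5,8],[-1,-5,8],[-1,-5,8],[-1,-4,8],[0,-2,4],[0,0,0],[0,0,0]],"spin":[0,0,0,0,0,0,0,0],"gripper":[0,0,0,0,0,0,0,0]}'; python3 jf.py
python3 -m creep '{"translation":[[0,3,-6],[1,5,-8],[1,5,-8],[1,5,-8],[0,3,-6],[1,2,-4],[0,1,-2],[0,0,0]],"spin":[0,0,0,0,0,0,0,0],"gripper":[0,0,0,0,0,0,0,0]}'; python3 jf.py
```

```text
t: 40.55
eef_pos: [0.5361, -0.3859, 0.2109]
ee_rot: [3.141, 0.0, -1.749]
force: [-0.6, 1.1, -1.4]
width: 0.0239
gripper_force: 15.0
t 40.55 F along -1.7 F mx -0.1 tip 0.05367454562885263 off 0.009446374864267013
t: 41.35
eef_pos: [0.5403, -0.3636, 0.1709]
ee_rot: [-3.14, -0.003, -1.748]
force: [-3.8, -3.8, 6.9]
width: 0.0235
gripper_force: 15.0
t 41.35 F along 8.2 F mx 0.4 tip 0.007705399128237644 off 0.009793844120919923
```

```bash
python3 -m creep '{"translation":[[0,-3,6],[-1,-5,8],[-1,-5,8],[-1,-5,8],[-1,-4,8],[0,-2,4],[0,0,0],[0,0,0]],"spin":[0,0,0,0,0,0,0,0],"gripper":[0,0,0,0,0,0,0,0]}'; python3 jf.py
python3 -m creep '{"translation":[[0,-4,7],[-1,-5,8],[-1,-5,8],[-1,-4,8],[0,-2,4],[0,0,0],[0,0,0]],"spin":[0,0,0,0,0,0,0],"gripper":[0,0,0,0,0,0,0]}'; python3 jf.py
```

```text
t: 42.15
eef_pos: [0.536, -0.3859, 0.2109]
ee_rot: [3.141, 0.0, -1.749]
force: [-0.9, -0.3, -1.5]
width: 0.0236
gripper_force: 15.0
t 42.15 F along -1.1 F mx 1.1 tip 0.053697477551029854 off 0.009474462591985852
t: 42.85
eef_pos: [0.533, -0.406, 0.2459]
ee_rot: [3.141, 0.0, -1.749]
force: [-0.2, -0.5, -1.1]
width: 0.024
gripper_force: 15.0
t 42.85 F along -0.7 F mx 1.0 tip 0.09417869615326177 off 0.009476613948651097
```

```bash
python3 -m creep '{"translation":[[2,12,4],[2,12,3],[2,12,3],[2,12,2],[2,12,2],[2,12,1],[2,12,0],[2,11,0]],"spin":[0,0,0,0,0,0,0,0],"gripper":[0,0,0,0,0,0,0,0]}'
python3 -m creep '{"translation":[[0,0,0]],"spin":[0],"gripper":[0]}'; python3 jf.py
python3 -c "
from h import *
for c in('scene','wrist','top'):print(pin(c,'brush_grip','brush'))"
```

```text
t: 43.65
eef_pos: [0.5493, -0.31, 0.2612]
ee_rot: [-3.141, -0.0, -1.749]
force: [-0.2, -2.0, -0.1]
width: 0.0233
gripper_force: 15.0
t: 43.75
eef_pos: [0.5494, -0.3094, 0.261]
ee_rot: [3.142, 0.001, -1.748]
force: [0.1, -0.9, -0.8]
width: 0.0233
gripper_force: 15.0
t 43.75 F along -0.2 F mx 1.2 tip 0.05832695216687708 off -0.0828488957058564
{'brush_grip': [([0.4104, -0.0649, 0.1698], 0.62)], 'brush': [([0.4041, -0.0609, 0.0017], 0.83), ([0.5467, -0.3118, 0.1109], 0.7)]}
{'brush_grip': [([0.5458, -0.3107, 0.2768], 0.74), ([0.4098, -0.0648, 0.1709], 0.41)], 'brush': []}
{'brush_grip': [([0.4085, -0.0645, 0.1721], 0.74)], 'brush': [([0.4092, -0.06, 0.0014], 0.66)]}
```

The third stroke is done and the brush is upright again, within about 1°. I'll go back to the rack by the reverse route.

```bash
python3 -m creep '{"translation":[[0,0,20],[0,0,30],[0,0,20],[0,20,0],[-5,35,0],[-10,40,0],[-15,40,0],[-15,40,0]],"spin":[0,0,0,0,0,0,0,0],"gripper":[0,0,0,0,0,0,0,0]}'
python3 -m creep '{"translation":[[-15,40,0],[-12,40,0],[-10,25,0],[0,11,0],[0,0,0],[0,0,0]],"spin":[0,0,0,0,0,0],"gripper":[0,0,0,0,0,0]}'
python3 -c "
from h import *
for c in('scene','wrist','top'):print(pin(c,'brush_grip','brush','rack'))"
```

```text
t: 45.0
eef_pos: [0.5035, -0.1349, 0.3309]
ee_rot: [3.141, 0.0, -1.75]
force: [0.8, 1.2, -0.9]
width: 0.0237
gripper_force: 15.0
t: 45.6
eef_pos: [0.4674, -0.0203, 0.3311]
ee_rot: [-3.142, -0.0, -1.748]
force: [1.2, -0.4, 0.4]
width: 0.0239
gripper_force: 15.0
{'brush_grip': [([0.4672, -0.0196, 0.3478], 0.86), ([0.4092, -0.0632, 0.1707], 0.84)], 'brush': [([0.4609, -0.0236, 0.1799], 0.96), ([0.4085, -0.0614, 0.0031], 0.91)], 'rack': [([0.5361, 0.0105, -0.0023], 0.84), ([0.4695, -0.0225, 0.3468], 0.17)]}
{'brush_grip': [([0.4101, -0.0622, 0.1721], 0.8), ([0.4639, -0.0237, 0.3475], 0.69)], 'brush': [([0.4668, -0.0252, 0.1764], 0.95), ([0.4074, -0.0597, 0.0002], 0.73)], 'rack': []}
{'brush_grip': [([0.3556, -0.2196, -0.0021], 0.61), ([0.4099, -0.0646, 0.1698], 0.43)], 'brush': [([0.409, -0.0584, 0.0003], 0.38)], 'rack': []}
```

```bash
python3 -m creep '{"translation":[[0,2,-35],[0,0,-35],[0,0,-35],[0,0,-25],[0,0,-9],[0,0,0],[0,0,0]],"spin":[0,0,0,0,0,0,0],"gripper":[0,0,0,0,0,0,0]}'
python3 -m creep '{"translation":[[12,5,0],[15,7,0],[15,7,0],[15,7,0],[12,5,0],[6,3,0],[0,0,0],[0,0,0]],"spin":[0,0,0,0,0,0,0,0],"gripper":[0,0,0,0,0,0,0,0]}'
python3 -c "
from h import *
for c in('scene','wrist','top'):print(pin(c,'brush_grip','brush'))"
```

```text
t: 46.9
eef_pos: [0.4681, -0.0179, 0.1933]
ee_rot: [-3.14, 0.0, -1.748]
force: [0.5, -0.6, -0.8]
width: 0.0236
gripper_force: 15.0
t: 47.7
eef_pos: [0.5418, 0.0159, 0.1918]
ee_rot: [3.141, -0.0, -1.749]
force: [0.5, 0.4, -0.9]
width: 0.0235
gripper_force: 15.0
{'brush_grip': [([0.4115, -0.0648, 0.1682], 0.85), ([0.5446, 0.0162, 0.208], 0.75)], 'brush': [([0.4052, -0.0643, 0.0009], 0.92), ([0.5414, 0.0142, 0.0442], 0.65)]}
{'brush_grip': [([0.4069, -0.0635, 0.1731], 0.71), ([0.5404, 0.0175, 0.2086], 0.57)], 'brush': [([0.4069, -0.0623, -0.0], 0.64), ([0.5405, 0.0095, 0.0349], 0.6)]}
{'brush_grip': [([0.4107, -0.0637, 0.1712], 0.5)], 'brush': [([0.4089, -0.0619, -0.0013], 0.59)]}
```

```bash
python3 -m creep '{"translation":[[0,0,-5],[0,0,-4],[0,0,-2],[0,0,0],[0,0,0]],"spin":[0,0,0,0,0],"gripper":[0,0,0,0,0]}'
python3 -m creep '{"translation":[[0,0,-2],[0,0,-1],[0,0,-1],[0,0,0],[0,0,0]],"spin":[0,0,0,0,0],"gripper":[0,0,0,0,0]}'
```

```text
t: 48.65
eef_pos: [0.5422, 0.0159, 0.181]
ee_rot: [3.141, -0.0, -1.749]
force: [0.9, -0.3, -1.3]
width: 0.0237
gripper_force: 15.0
t: 49.15
eef_pos: [0.5422, 0.016, 0.1773]
ee_rot: [-3.141, 0.0, -1.749]
force: [-1.2, 0.3, 1.3]
width: 0.0235
gripper_force: 15.0
```

Contact is beginning at the original height. I'll press slightly so the collar seats, then release.

```bash
python3 -m creep '{"translation":[[0,0,-1],[0,0,-1],[0,0,0],[0,0,0]],"spin":[0,0,0,0],"gripper":[0,0,0,0]}'
python3 -m creep '{"translation":[[0,0,0],[0,0,0],[0,0,0],[0,0,0],[0,0,0],[0,0,0],[0,0,0],[0,0,0]],"spin":[0,0,0,0,0,0,0,0],"gripper":[1,1,1,1,1,1,1,1]}'
python3 -m creep '{"translation":[[0,0,0],[0,0,0],[0,0,5],[0,0,30],[0,0,40],[0,0,40],[0,0,20],[0,0,0]],"spin":[0,0,0,0,0,0,0,0],"gripper":[1,1,1,1,1,1,1,1]}'
python3 -c "
from h import *
for c in('scene','wrist','top'):print(pin(c,'brush_grip','brush','basket','tin'))
d=grab('wrist');b=d['img'][100:400,150:490]
d=grab('scene');a=d['img'][90:290,230:460]
cv2.imwrite('pics/c10.png',np.hstack([cv2.resize(a,(460,400)),cv2.resize(b,(340,400))])[...,::-1])"
```

```text
t: 49.55
eef_pos: [0.5428, 0.0157, 0.1768]
ee_rot: [-3.14, -0.0, -1.748]
force: [-3.1, -0.5, 12.0]
width: 0.0237
gripper_force: 15.0
t: 50.35
eef_pos: [0.5422, 0.016, 0.1751]
ee_rot: [3.142, 0.0, -1.749]
force: [0.0, 0.7, 0.4]
width: 0.082
gripper_force: 0.0
t: 51.15
eef_pos: [0.5437, 0.0161, 0.3143]
ee_rot: [-3.135, 0.003, -1.749]
force: [-0.0, 0.4, -0.7]
width: 0.0875
gripper_force: 0.0
{'brush_grip': [([0.5428, 0.0108, 0.1955], 0.94), ([0.4063, -0.0656, 0.1694], 0.92)], 'brush': [([0.5405, 0.0151, 0.0258], 0.89), ([0.4074, -0.0634, 0.0015], 0.88)], 'basket': [([0.5145, 0.2937, 0.0061], 0.84)], 'tin': [([0.6015, 0.2989, 0.007], 0.69)]}
{'brush_grip': [([0.5395, 0.0128, 0.1918], 0.85), ([0.4108, -0.0635, 0.1753], 0.58)], 'brush': [([0.5403, 0.0129, 0.0222], 0.94), ([0.4065, -0.0625, 0.001], 0.8)], 'basket': [([0.5163, 0.2906, 0.0026], 0.57), ([0.5758, 0.1507, 0.002], 0.51)], 'tin': [([0.5967, 0.2963, 0.0018], 0.57)]}
{'brush_grip': [([0.5427, 0.0138, 0.1953], 0.64)], 'brush': [([0.4115, -0.0617, 0.003], 0.63), ([0.5394, 0.0089, 0.0256], 0.56)], 'basket': [], 'tin': []}
```

View pics/c10.png

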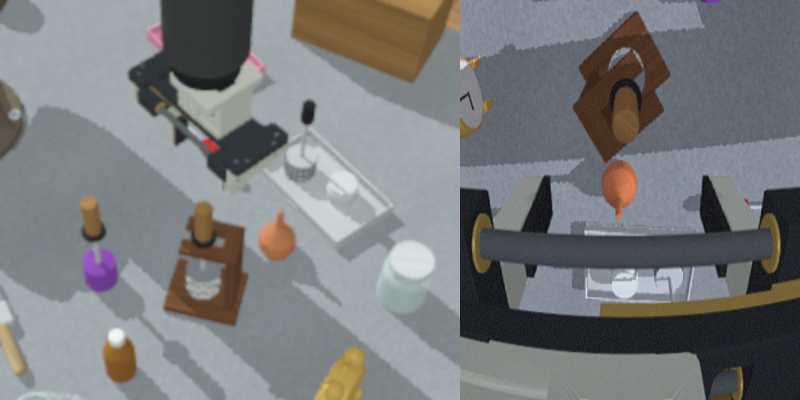

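The brush hangs upright in the fork at (205,240). The basket stands upright in the tray at (300,160), beside the tin at (343,187), and the gripper is clear. I'm handing in.

```bash
python3 -c "
from station import arm
print(arm.job_done())"
```

```text
the job is handed in; nothing more can be done
None
```

I handed the job in at about 51.5 s of the 72 s: the basket stands upright in the steel tray beside the tin, the jar got three full scrub strokes, and the brush hangs by its collar in the rack's fork again; the judged result was not shown.

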